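# Slide the test cassette under the reader's leaf spring

## Task

Load the blue test cassette into the water-test reader: with the fingertips, press its ribbed thumb rest firmly down until the cassette is low enough to pass beneath the red crossbar, and keep pressing while you slide it under the steel leaf spring until it is fully home against the end stop. Then take the hand away. Do not pick the cassette up, and leave the bottle, the jar and the cup where they stand.

Things in the scene. Friction and masses are not known exactly. Their poses are not given: they have to be found in the camera images.
- reader: Water-test reader, fixed: grey base 340 x 110 mm (x -180 to 160), yellow head at x 66 to 154 mm, 65 mm high. Origin on the desk under the near face of the red crossbar, mid-lane; x points the way the cassette slides (towards the head), z up. Lane 53 mm wide, open above for x below 0, between white rails 10 mm thick, top z 30 mm before the bar, 46 mm after.
- crossbar (a point): centre of the underside of the reader's red crossbar, reader (6, 0, 46) mm; the bar spans the lane at reader x 0 to 12 mm, z 46 to 58 mm
- end_stop (a point): point on the near face of the reader's end stop, mid-lane, reader (56, 0, 24) mm; the stop's top is at z 50 mm; sliding the pressed cassette takes 4 to 12 N, and the push rises sharply once its nose meets the stop
- cassette: Blue loose cassette, 80 to 170 g, 140 (x) x 50 mm, in the lane on the sprung deck, its x along the reader's x; origin mid-underside. Front 95 mm (x -25 to 70) is 28 mm high; rear 45 mm is a ribbed thumb rest 18 mm high, ending forward in an upright 10 mm step at x -25 that a fingertip can push. Starts with its nose 8 to 30 mm short of the bar, its top 6 mm too high. Home: origin at reader x -14.
- thumb_rest (a point): centre of the top of the cassette's thumb rest, at cassette (-47.5, 0, 18) mm; the step is 22.5 mm further forward
- nose (a point): lower edge of the cassette's front end, at cassette (70, 0, 0) mm; home when it meets the end stop
- loading_deck (a joint): How far the black spring deck under the cassette (46 mm wide, stays level, reader x -175 to 54 mm) is pressed down: 0 m raised (top at z 24 mm), 0.009 m at its bottom stop (top z 15 mm). It pushes up with 6 N raised, 11.4 N at the bottom; at least 0.006 m is needed for the cassette to clear the crossbar.
- leaf_spring (a joint): Angle of the steel leaf spring (34 mm wide, 42 mm long) behind the crossbar, sloping down towards the end stop: 0 rad empty (tip z 39 mm at reader x 52 mm); with the cassette home about 0.08 rad while pressed fully down, 0.15 rad once let go (it then rises 3 mm against the bar and stays). It presses on the cassette's top with about 3 to 6 N, from reader x 20 to 35 mm on.
- amber_bottle: amber reagent bottle with a white cap, 36 mm in diameter, 75 mm high, standing beside the reader; origin at the centre of its underside; leave alone
- white_jar: white jar with a blue cap, 44 mm in diameter, 60 mm high, beside the reader; origin at the centre of its underside; leave alone
- sample_cup: white sample cup, 60 mm in diameter, 70 mm high, beside the reader; origin at the centre of its underside; leave alone
Mind the look-alikes: they are no part of the job. There is more than one size of the cassette; the one meant has the size given above.

How it is judged:
By the outcome, as a careful person would: the job done as asked, in the order asked, and still so for the second after the job is handed in, with the robot touching nothing.
It also fails if it takes over 42 s, if anything falls off the work surface, if the arm or the gripper's body presses on something with over 40 N, if the wrist force passes 120 N, or if a joint passes its speed limit or range.

## Robot

A 6-joint arm with a two-finger parallel gripper is mounted at the origin on the work surface. World frame = base frame: x ahead of the robot, y to its left, z up, the work surface at z = 0. Lengths are in m, angles in rad, forces in N, time in s.
With the tool pointing down it reaches from about 0.4 to 0.825 m from the base axis. Payload 7 kg.
Tool frame: the origin (TCP) lies at the very end of the fingers, on their centre line; the grasp point (between the pads) lies 19 mm behind it; z points along the fingers, x is the direction in which the jaws open and shut, and the axes are right-handed (so a half turn about z gives the same grasp; the last joint's range is limited). The gripper opens to 88 mm and grips with 3 to 60 N. Pads are 19 mm wide; open, the fingers measure 130 mm over their backs; the gripper's body (78 mm by 193 mm) begins 47 mm behind the grasp point.
Start: joints at [-0.995, 0.359, 0.012, 0, -1.224, -0.288], TCP at [0.192, -0.647, 0.227] pointing down, gripper open.
Joint ranges: [-3.07, 3.07], [-1.43, 2.12], [-1.02, 1.25], [-3.03, 1.67], [-3.05, -0], [-3.03, 3.03]. Speed limits (rad/s): [2.39, 2.39, 3.01, 3.14, 3.14, 3.14].

## Interface

Orientations are given as [roll, pitch, yaw] about the fixed x, y, z axes, in that order (R = Rz(yaw) Ry(pitch) Rx(roll)).
In Python, from station import telemetry, grab_frame, arm, regions_of, pinpoint gives the robot as it stands. The module is installed in compiled form; this text tells all that it offers.
- The arm moves only by the shell command python3 -m inch 'ROWS' [FORCE]. ROWS is text: rows parted by semicolons, each of 7 numbers parted by spaces: the opening, from 0 (shut) to 1 (fully open), then the shift along the world's x, y, z in cm, then the turn, a rotation vector about the world's x, y, z in degrees. A call has 1 to 12 rows; each row is the pose to reach, as a shift and turn from the pose measured when the call began; what a row does not reach only later rows make up. A row lasts 1/8 s, in which the tool goes at most 62.5 mm and 10.7 degrees, less where a joint would pass 70% of its speed; a pose out of reach is approached as far as the arm can. A call with a gripper value outside its range is refused whole. The fingers move at their own pace and stop on an object; FORCE is the grip in N (left out, the last holds). Time passes only in rows, so rows that repeat a pose let the fingers close. It gives the time, the measured TCP pose, the force and the opening at its end, in the units of the state.
- telemetry.get_state(): the state, without advancing time (a new reading comes with each control period).
- grab_frame(name): name is "scene" or "top" or "wrist"; returns a dict with "pixels" (480x640x3 uint8, red, green, blue), "fx", "fy", "cx", "cy" (pixels), "R" (3x3) and "t" (3): a world point X has camera coordinates R X + t. Camera axes: x right, y down, z forward; pixel columns grow to the right and rows downward; lengths in m; the calibration is good to about 2 mm. A picture is of the moment at which its call begins. There is no depth.
- arm.job_done(): hands the job in, once; it reports no verdict.
Trained networks look in the newest picture that a camera, given by its name, has taken for a name from the list of things; names that differ only in an ending like _2 or _b are one class to them, and where a whole thing is asked for, a point or a joint stands for the part that bears it (a point fixed in the world has none). Each returns a list of dicts, best first, with "p" (0 to 1); they miss things now and then, are a little off and sometimes report something else, mostly with a low value. They report only what shows in the picture. A call takes as long as a camera call. They do not tell look-alikes from the thing itself.
- regions_of(camera, name): "pixels" (480x640 bool, what is visible of it) and "bbox" ([left, top, right, bottom] in pixels, round what is visible of it).
- pinpoint(camera, name): "location" ([column, row] in pixels: a listed point, or the origin of a listed thing).
The state is a dict: "t": time; "q": joint angles; "qd": joint speeds; "joint_efforts": joint torques, N m; "eef_pos": TCP position; "ee_rot": TCP orientation; "force": force on the tool from outside, world axes, zero at the start; "moment": the same for the moment, N m; "width": finger opening in m.
Only numpy, scipy, OpenCV 4.12 (cv2) and the standard library are available. Lean on these libraries where they do the work, as an engineer would, in place of code of your own. Each camera call takes 0.05 s, during which the arm holds its last target. There are 200 camera calls.

## Working session

There is one attempt and no reset: what is moved stays moved. The work goes in short steps, Python scripts to look and compute and a shell command to move; the robot and the scene stay as the last step left them, time stands still between calls to the robot, and variables do not carry over. Pictures are saved under pics/ and viewed, about 8 in all and at most 12, crops included, and the job is handed in when it is done.

```bash
mkdir -p pics
cat > h.py <<'E'
import numpy as np, cv2
from station import telemetry, grab_frame, arm, regions_of, pinpoint
def save(f,n): cv2.imwrite('pics/'+n+'.png',f['pixels'][:,:,::-1])
def onz(f,uv,z):
    d=np.array([(uv[0]-f['cx'])/f['fx'],(uv[1]-f['cy'])/f['fy'],1]); R=np.array(f['R']);t=np.array(f['t'])
    c=-R.T@t; d=R.T@d; return c+d*(z-c[2])/d[2]
E
python3 - <<'E'
from h import *
s=telemetry.get_state(); print({k:np.round(v,3) for k,v in s.items()})
zs=dict(crossbar=.046,end_stop=.024,thumb_rest=.042,nose=.024,cassette=.024,reader=0,amber_bottle=0,white_jar=0,sample_cup=0)
for c in ("top","scene"):
    f=grab_frame(c); save(f,c+'1')
    for n in zs:
        for r in pinpoint(c,n): print(c,n,round(r['p'],2),np.round(r['location'],1),np.round(onz(f,r['location'],zs[n]),4))
E
```

```text
{'t': np.float64(0.0), 'q': array([-0.995,  0.359,  0.011, -0.   , -1.224, -0.288]), 'qd': array([-0.   , -0.001,  0.001,  0.001, -0.001, -0.   ]), 'joint_efforts': array([-0.0000e+00, -5.8272e+01,  2.9308e+01,  6.9980e+00,  7.0000e-03,
       -0.0000e+00]), 'eef_pos': array([ 0.191, -0.647,  0.226]), 'ee_rot': array([-3.141e+00, -2.000e-03,  1.858e+00]), 'force': array([-0.086, -1.017, -0.414]), 'moment': array([-0.041,  0.015, -0.002]), 'width': np.float64(0.087)}
top crossbar 0.61 [338.3 199.2] [ 0.6428 -0.0317  0.046 ]
top end_stop 0.61 [352.9 177.2] [ 0.6806 -0.0551  0.024 ]
top thumb_rest 0.93 [295.7 293.2] [0.5115 0.0265 0.042 ]
top thumb_rest 0.9 [363.7 378. ] [ 0.3989 -0.066   0.042 ]
top thumb_rest 0.72 [191.9 289.5] [0.5153 0.1676 0.042 ]
top nose 0.83 [330.6 216.8] [ 0.6216 -0.0227  0.024 ]
top nose 0.79 [363.1 440.4] [ 0.3143 -0.0672  0.024 ]
top nose 0.75 [183.  354.4] [0.4275 0.1797 0.024 ]
top nose 0.3 [296.9 290.3] [0.5161 0.0246 0.024 ]
top cassette 0.96 [187.6 316.4] [0.4789 0.1754 0.024 ]
top cassette 0.84 [360.4 401.4] [ 0.3654 -0.0639  0.024 ]
top cassette 0.79 
[... 571 characters left out ...]

scene thumb_rest 0.76 [345.9 208.3] [ 0.4347 -0.0327  0.042 ]
scene thumb_rest 0.65 [332.4 233.9] [0.5147 0.0281 0.042 ]
scene nose 0.9 [265.3 247.7] [ 0.6239 -0.0279  0.024 ]
scene nose 0.85 [429.  280.1] [0.456  0.2139 0.024 ]
scene nose 0.71 [378.2 199.3] [ 0.3347 -0.0488  0.024 ]
scene cassette 0.82 [405.8 281.2] [0.4892 0.1938 0.024 ]
scene cassette 0.76 [362.1 209.4] [ 0.3901 -0.0351  0.024 ]
scene cassette 0.61 [303.1 243.9] [0.5612 0.0015 0.024 ]
scene reader 0.97 [261.  260.9] [ 0.6348 -0.0271  0.    ]
scene amber_bottle 0.73 [241.9 225.9] [ 0.6013 -0.1564  0.    ]
scene white_jar 0.9 [313.6 218.9] [ 0.4678 -0.095   0.    ]
scene sample_cup 0.58 [302.2 306.9] [0.6491 0.1246 0.    ]
```

View pics/top1.png

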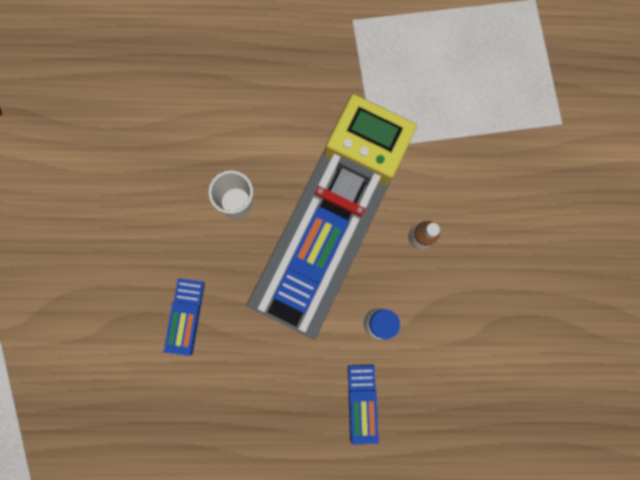

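View pics/scene1.png

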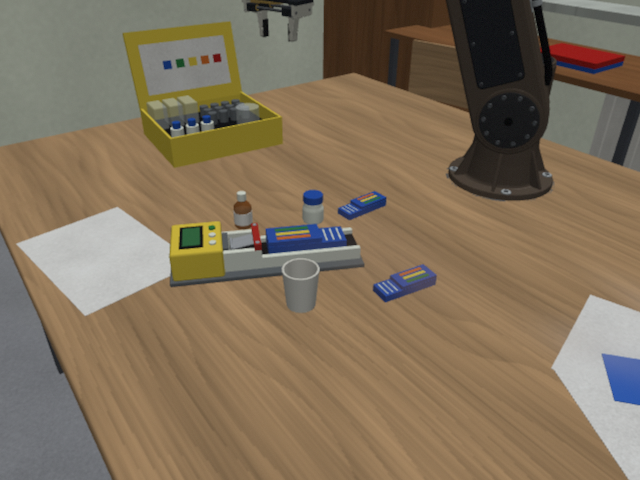

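The top view shows the target in the reader lane: thumb rest near (296,293), nose near (331,217), red bar near (340,202). The two loose blue cassettes at (185,317) and (363,404) are smaller look-alikes. The scene view agrees. Next I'll refine the lane axis.

Run:
```python
from h import *
for c in ("top","scene"):
    f=grab_frame(c)
    hsv=cv2.cvtColor(f['pixels'],cv2.COLOR_RGB2HSV)
    rs=regions_of(c,"cassette")
    for r in rs:
        m=r['pixels']; v,u=np.nonzero(m)
        if not(abs(np.mean(u)-(310 if c=='top' else 303))<25 and abs(np.mean(v)-(250 if c=='top' else 240))<25): continue
        P=np.array([onz(f,(a,b),.05)[:2] for a,b in zip(u,v)])
        rc=cv2.minAreaRect((P*1000).astype(np.float32)); print(c,'cass',r['p'],rc)
    if c=='top':
        H,S,V=[hsv[...,i].astype(int) for i in range(3)]
        roi=np.zeros(H.shape,bool); roi[90:350,240:425]=1
        red=roi&((H<4)|(H>175))&(S>180)&(V>80); yel=roi&(H>22)&(H<34)&(S>150)&(V>100)
        w=roi&(S<40)&(V>170)
        for n,m,z in(('red',red,.058),('yel',yel,.065)):
            m=m.astype(np.uint8); k,l,st,ce=cv2.connectedComponentsWithStats(m); i=1+np.argmax(st[1:,4])
            if n=='red':
                pass
            v,u=np.nonzero(l==i); P=np.array([onz(f,(a,b),z)[:2] for a,b in zip(u,v)])*1000
            print(n,st[i],cv2.minAreaRect(P.astype(np.float32)))
```

```text
top cass 0.7 ((558.8260498046875, 6.589591979980469), (51.0841178894043, 141.79173278808594), 64.22721862792969)
red [316 190  46  25 330] ((637.4725341796875, -32.02039337158203), (68.81958770751953, 13.051773071289062), 64.58182525634766)
yel [ 325   95   90   89 2598] ((724.52978515625, -73.20730590820312), (101.15242767333984, 97.39530944824219), 64.05241394042969)
scene cass 0.68 ((566.1805419921875, 17.82347869873047), (86.79998779296875, 140.14218139648438), 62.11850357055664)
```

```bash
python3 -m inch '0 2.8 5.6 0 0 0 -5; 0 5.6 11.2 0 0 0 -10; 0 8.4 17 0 0 0 -15; 0 11.2 22.6 0 0 0 -20; 0 14 28.2 0 0 0 -25; 0 16.6 33.8 0 0 0 -30; 0 19.4 39.4 0 0 0 -35; 0 22.2 45 0 0 0 -40; 0 25 50.6 0 0 0 -42; 0 27.6 56.2 -1 0 0 -42; 0 30.4 61.8 -3 0 0 -42; 0 33.1 67.1 -4 0 0 -42' 20
python3 - <<'E'
from h import *
s=telemetry.get_state(); print({k:np.round(s[k],3) for k in('t','q','eef_pos','ee_rot','force','width')})
E
```

```text
t: 2.7
eef_pos: [0.5216, 0.0232, 0.1868]
ee_rot: [3.141, -0.0, 1.126]
force: [1.6, -1.0, 1.0]
width: 0.0002
{'t': np.float64(2.7), 'q': array([ 0.421,  0.138, -0.381,  0.   , -1.052, -2.436]), 'eef_pos': array([0.522, 0.023, 0.187]), 'ee_rot': array([ 3.141, -0.   ,  1.126]), 'force': array([ 1.56 , -1.021,  1.003]), 'width': np.float64(0.0)}
```

```bash
python3 -m inch '0 0 0 -5 0 0 0; 0 0.1 0.1 -10 0 0 0; 0 0.1 0.1 -11.5 0 0 0; 0 0.1 0.1 -11.5 0 0 0'
python3 - <<'E'
from h import *
f=grab_frame("wrist"); save(f,'w1')
for n,z in(('thumb_rest',.042),('crossbar',.046),('nose',.024),('cassette',.024)):
    for r in pinpoint("wrist",n): print(n,round(r['p'],2),np.round(r['location']),np.round(onz(f,r['location'],z),4))
f=grab_frame("top"); save(f,'t2'); f=grab_frame("scene"); cv2.imwrite('pics/s2.png',cv2.resize(f['pixels'][150:320,200:440,::-1],None,fx=3,fy=3))
E
```

```text
t: 3.2
eef_pos: [0.5226, 0.0239, 0.0718]
ee_rot: [-3.141, 0.001, 1.126]
force: [0.7, 0.4, 0.0]
width: 0.0004
thumb_rest 0.92 [ 34. 114.] [ 0.4056 -0.0505  0.042 ]
thumb_rest 0.9 [314. 267.] [0.517  0.0262 0.042 ]
thumb_rest 0.79 [597. 114.] [0.5071 0.1629 0.042 ]
cassette 0.73 [ 6. 48.] [ 0.3716 -0.0553  0.024 ]
cassette 0.6 [564.  48.] [0.4776 0.1677 0.024 ]
```

View pics/w1.png

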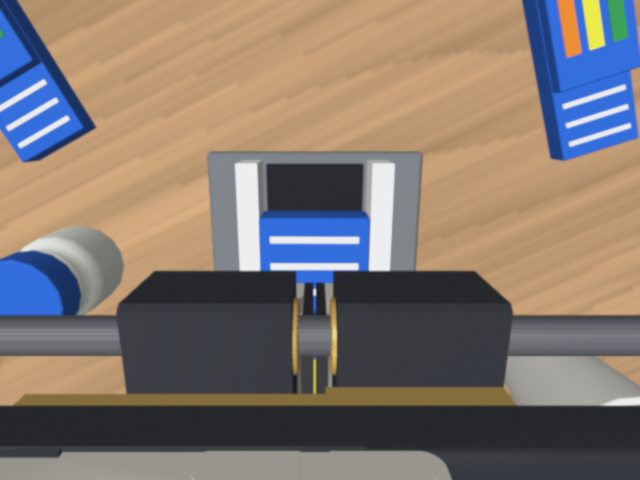

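View pics/s2.png

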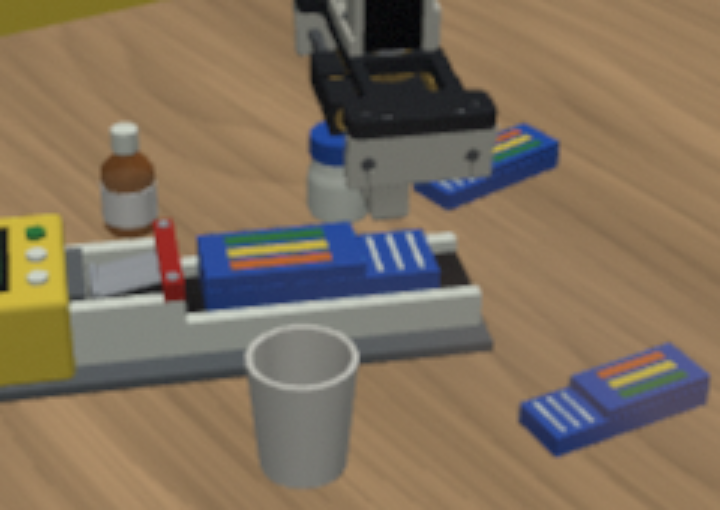

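The wrist view shows the thumb rest straight below the fingers: rear edge at row 213, ribs level, lane symmetric about column 315. The scene crop shows the fingers above the rest, behind the step. I'll place the rear edge and lane edges in reader axes.

Run:
```python
from h import *
f=grab_frame("wrist"); a=np.radians(-25.6);u=np.array([np.cos(a),np.sin(a)]);n=np.array([-u[1],u[0]])
for p,z in (((262,213),.042),((367,213),.042),((240,162),.03),((392,162),.03),((209,153),.01),((421,153),.01)):
    X=onz(f,p,z)[:2]*1000; print(p,u@X,n@X)
X=np.array(telemetry.get_state()['eef_pos'])[:2]*1000; print(u@X,n@X)
```

```text
(262, 213) 430.26822032016054 224.6655686660374
(367, 213) 430.1925129737252 271.6468575535282
(240, 162) 408.7406943565187 213.7719516428478
(392, 162) 408.6053439222203 283.9221853364733
(209, 153) 405.92161627157986 194.99623932018156
(421, 153) 405.70941445998255 301.9750219173045
461.23284360760005 247.93285661587785
```

```bash
python3 -m inch '0 0 0 -1.5 0 0 0; 0 0 0 -2.5 0 0 0; 0 0 0 -2.9 0 0 0; 0 0 0 -3.1 0 0 0; 0 0 0 -3.3 0 0 0; 0 0 0 -3.5 0 0 0; 0 0 0 -3.5 0 0 0'
```

```text
t: 4.47
eef_pos: [0.5228, 0.0242, 0.038]
ee_rot: [3.14, -0.001, 1.126]
force: [-4.5, -0.3, 5.7]
width: 0.0005
```

```bash
python3 -m inch '0 0 0 -0.2 0 0 0; 0 0 0 -0.4 0 0 0; 0 0 0 -0.6 0 0 0; 0 0 0 -0.7 0 0 0; 0 0 0 -0.7 0 0 0'
```

```text
t: 5.1
eef_pos: [0.5229, 0.0242, 0.0329]
ee_rot: [3.14, -0.001, 1.127]
force: [-8.7, 0.7, 21.9]
width: 0.0003
```

```bash
python3 -m inch '0 0.27 -0.13 -0.2 0 0 0; 0 0.54 -0.26 -0.2 0 0 0; 0 0.81 -0.39 -0.2 0 0 0; 0 1.08 -0.52 -0.2 0 0 0; 0 1.35 -0.65 -0.2 0 0 0; 0 1.62 -0.78 -0.2 0 0 0; 0 1.89 -0.91 -0.2 0 0 0; 0 2.16 -1.04 -0.2 0 0 0; 0 2.16 -1.04 -0.2 0 0 0'
python3 - <<'E'
from h import *
a=np.radians(-25.6);u=np.array([np.cos(a),np.sin(a)]);n=np.array([-u[1],u[0]])
s=telemetry.get_state();X=np.array(s['eef_pos'])[:2]*1000; F=np.array(s['force']);print(u@X,n@X,u@F[:2],n@F[:2],F[2])
for c in('scene','top'):
    f=grab_frame(c); cv2.imwrite('pics/%s3.png'%c,cv2.resize((f['pixels'][170:290,180:380,::-1]if c=='scene' else f['pixels'][80:350,220:440,::-1]),None,fx=4 if c=='scene' else 2,fy=4 if c=='scene' else 2))
E
```

```text
t: 6.22
eef_pos: [0.5446, 0.0143, 0.033]
ee_rot: [3.139, -0.002, 1.127]
force: [-10.3, 4.3, 23.8]
width: 0.0003
485.00626903834814 248.218681050803 -11.192967191405412 -0.556354382485277 23.820136016424513
```

View pics/scene3.png

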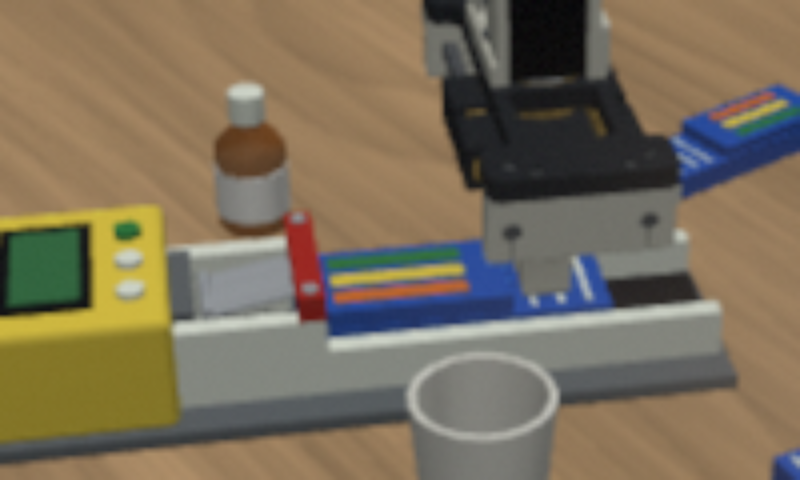

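The scene crop shows the nose at the bar, column ~325, passing beneath it with the fingers still on the rest and the deck at its bottom. I'll keep sliding.

```bash
python3 -m inch '0 0.36 -0.17 -0.2 0 0 0; 0 0.72 -0.34 -0.2 0 0 0; 0 1.08 -0.52 -0.2 0 0 0; 0 1.44 -0.69 -0.2 0 0 0; 0 1.80 -0.86 -0.2 0 0 0; 0 2.16 -1.03 -0.2 0 0 0; 0 2.52 -1.21 -0.2 0 0 0; 0 2.88 -1.38 -0.2 0 0 0; 0 3.24 -1.55 -0.2 0 0 0; 0 3.6 -1.72 -0.2 0 0 0; 0 3.6 -1.72 -0.2 0 0 0'
cat > st.py <<'E'
from h import *
a=np.radians(-25.6);u=np.array([np.cos(a),np.sin(a)]);n=np.array([-u[1],u[0]])
s=telemetry.get_state();X=np.array(s['eef_pos'])*1000; F=np.array(s['force']);print('s,n,z',u@X[:2],n@X[:2],X[2],'F',u@F[:2],n@F[:2],F[2])
E
python3 st.py
```

```text
t: 7.7
eef_pos: [0.5789, -0.0025, 0.033]
ee_rot: [3.141, -0.002, 1.128]
force: [-17.1, 6.2, 27.2]
width: 0.0002
s,n,z 523.0941782000871 247.89546182642567 33.037480681215534 F -18.16217993188981 -1.7750683451705074 27.201736917262743
```

```bash
python3 -m inch '0 0.27 -0.13 -0.2 0 0 0; 0 0.54 -0.26 -0.2 0 0 0; 0 0.81 -0.39 -0.2 0 0 0; 0 0.9 -0.43 -0.2 0 0 0'; python3 st.py
python3 - <<'E'
from h import *
f=grab_frame('scene');cv2.imwrite('pics/scene4.png',cv2.resize(f['pixels'][170:290,180:380,::-1],None,fx=4,fy=4))
f=grab_frame('top');cv2.imwrite('pics/top4.png',cv2.resize(f['pixels'][140:290,260:420,::-1],None,fx=4,fy=4))
E
```

```text
t: 8.2
eef_pos: [0.5857, -0.0061, 0.0331]
ee_rot: [-3.14, -0.001, 1.128]
force: [-18.2, 9.1, 29.6]
width: 0.0006
s,n,z 530.8181605921274 247.55764785068308 33.05335590106161 F -20.335569569725617 0.3130479975768603 29.600039911885208
```

View pics/scene4.png

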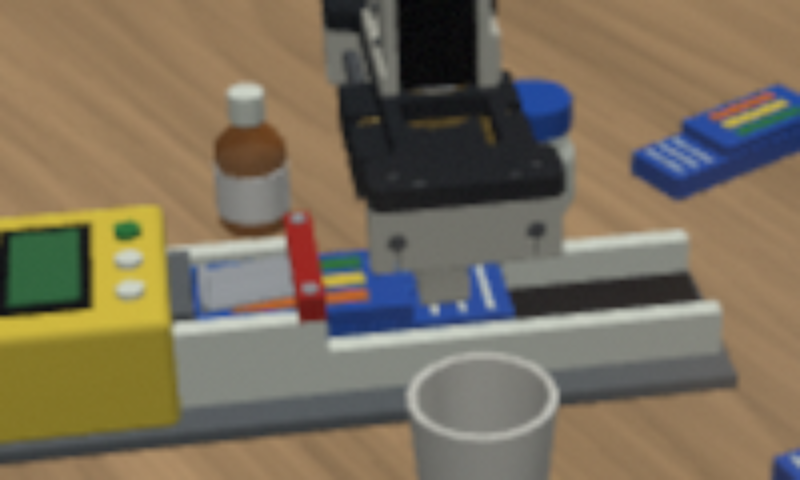

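The crop shows the nose under the leaf at column ~190, with a small gap left to the stop. The push hasn't risen sharply yet, so I'll continue in finer steps.

```bash
python3 -m inch '0 0.18 -0.09 -0.2 0 0 0; 0 0.36 -0.17 -0.2 0 0 0; 0 0.45 -0.22 -0.2 0 0 0; 0 0.45 -0.22 -0.2 0 0 0';python3 st.py
```

```text
t: 8.8
eef_pos: [0.5881, -0.0076, 0.0331]
ee_rot: [-3.137, -0.0, 1.128]
force: [-17.3, 8.7, 28.2]
width: 0.0005
s,n,z 533.6315393119689 247.2262549581015 33.116065994074944 F -19.361000215454485 0.3218536666039782 28.18649688603887
```

```bash
python3 -m inch '0 0.27 -0.13 -0.2 0 0 0; 0 0.45 -0.22 -0.2 0 0 0; 0 0.54 -0.26 -0.2 0 0 0; 0 0.54 -0.26 -0.2 0 0 0';python3 st.py
```

```text
t: 9.3
eef_pos: [0.5892, -0.0084, 0.0331]
ee_rot: [-3.131, 0.001, 1.128]
force: [-26.2, 17.7, 34.7]
width: 0.0004
s,n,z 534.9729108850759 246.9770501440461 33.077890890256384 F -31.21727949716884 4.6323795680040565 34.733204959829415
```

```bash
python3 -m inch '0 0.35 -0.17 -0.2 0 0 0; 0 0.54 -0.26 -0.2 0 0 0; 0 0.54 -0.26 -0.2 0 0 0';python3 st.py
python3 - <<'E'
from h import *
f=grab_frame('scene');a=cv2.resize(f['pixels'][210:280,200:330,::-1],None,fx=5,fy=5)
f=grab_frame('top');b=cv2.resize(f['pixels'][150:250,300:400,::-1],None,fx=2.4,fy=2.4)
c=np.zeros((600,650,3),np.uint8);c[:350]=a;c[355:595,:240]=b;cv2.imwrite('pics/c5.png',c)
E
```

```text
t: 9.68
eef_pos: [0.5892, -0.0085, 0.0331]
ee_rot: [-3.123, 0.002, 1.128]
force: [-29.8, 22.8, 39.4]
width: 0.0004
s,n,z 535.0213451705848 246.91839842234617 33.08570519773091 F -36.767655469624266 7.6873298919458115 39.39770753098217
```

View pics/c5.png

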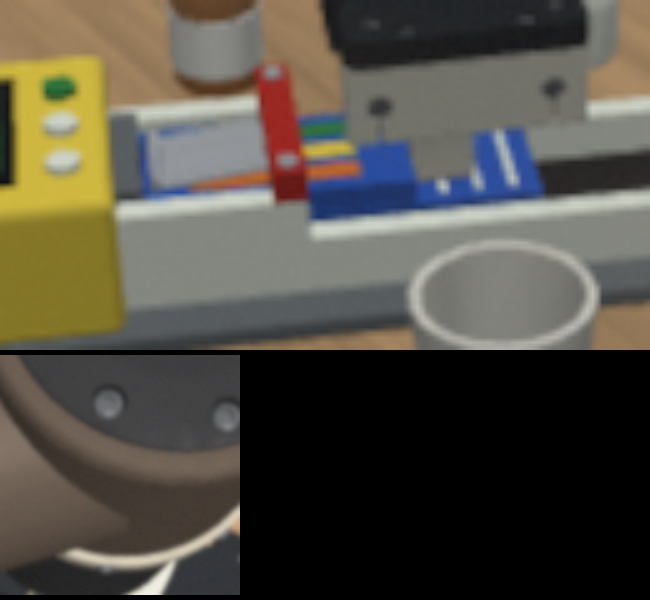

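It's home: the push rose to 37 N with only 0.05 mm of travel, and the picture shows the nose against the grey stop at column ~140. Now I'll lift straight off.

```bash
python3 -m inch '0 0 0 0 0 0 0; 0 0 0 0.3 0 0 0; 0 0 0 0.7 0 0 0; 0 0 0 1.2 0 0 0; 0 -0.2 0.1 2 0 0 0; 0 -0.5 0.2 5 0 0 0; 0 -1 0.5 10 0 0 0; 0 -4 2 14 0 0 0; 0 -8 4 16 0 0 0; 0 -12 6 16 0 0 0; 0 -12 6 16 0 0 0';python3 st.py
python3 - <<'E'
from h import *
a=np.radians(-25.6);u=np.array([np.cos(a),np.sin(a)]);n=np.array([-u[1],u[0]])
for c in('scene','wrist','top'):
    f=grab_frame(c); save(f,c+'6')
    for nm,z in(('thumb_rest',.036),('end_stop',.024),('crossbar',.046)):
        for r in pinpoint(c,nm):
            X=onz(f,r['location'],z)[:2]*1000; print(c,nm,round(r['p'],2),np.round(r['location']),u@X,n@X)
    if c=='scene': A=cv2.resize(f['pixels'][210:280,200:330,::-1],None,fx=5,fy=5)
    if c=='wrist': B=cv2.resize(f['pixels'][:,:,::-1],(320,240))
    if c=='top': D=cv2.resize(f['pixels'][140:260,280:440,::-1],(320,240))
o=np.zeros((595,650,3),np.uint8);o[:350]=A;o[355:,:320]=B;o[355:,330:]=D;cv2.imwrite('pics/c6.png',o)
E
```

```text
t: 11.15
eef_pos: [0.4674, 0.0522, 0.1944]
ee_rot: [-3.125, 0.0, 1.13]
force: [0.2, -0.8, 0.3]
width: 0.0003
s,n,z 398.9727699270453 248.99207827674732 194.4427377901961 F 0.4902277507989269 -0.6102058296967452 0.31456899269657296
scene thumb_rest 0.82 [345. 207.] 404.21905536537463 142.21117194181454
scene thumb_rest 0.72 [295. 240.] 521.5984490955981 248.47148750127195
scene thumb_rest 0.56 [388. 286.] 396.42204179683443 409.4936624573289
scene thumb_rest 0.4 [257. 237.] 587.8246968718391 223.43438672239336
scene end_stop 0.55 [227. 250.] 642.7572505689294 239.92052915811536
scene crossbar 0.9 [259. 241.] 585.399452805757 255.1896079225292
wrist thumb_rest 0.81 [482. 202.] 383.538529729229 373.56409110236405
wrist thumb_rest 0.72 [143. 199.] 382.66169499358347 122.55113696297306
wrist thumb_rest 0.54 [310. 370.] 522.3813649052507 246.00423088624376
top end_stop 0.79 [355. 177.] 638.6474177571945 241.9651851322531
```

View pics/c6.png

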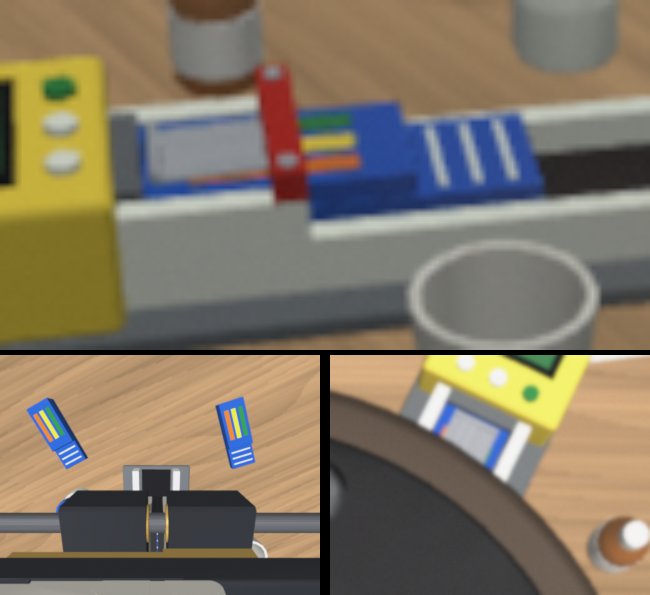

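```bash
python3 -c "
from station import arm,telemetry
print(telemetry.get_state()['t'],arm.job_done())"
```

```text
the job is handed in; nothing more can be done
11.75 None
```

The blue cassette is loaded in the reader and fully home, and I handed the job in at about 11.8 s of the 42 s allowed.

**Pressing:** With the fingers shut, I pressed the thumb rest down to the deck's bottom stop. The fingertips were at z 33 mm and the force was about 22 N. I kept that pressure on through the whole slide under the crossbar and leaf spring.

**Reaching the end stop:** The push rose from about 20 N to 37 N while the cassette moved only 0.05 mm more, so the nose was against the stop. The push of 11–20 N while sliding was above the 4–12 N in the task; before the slide the sensor already showed about 8 N along the lane.

**After release:** I lifted straight up and moved the hand clear; the force reading was back near zero.
- **Position:** The last pictures show the nose at the end stop under the leaf spring and the cassette held under the bar. Two cameras put the thumb rest about 1–2 mm short of its expected home position, which is within the roughly 2 mm calibration error.
- **Top camera:** The arm blocked most of its last view, so it only confirmed the front end.
- **Bottle, jar and cup:** I never touched them. They look unmoved in the parts of the pictures where they show, but I did not re-measure their positions.

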